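# Find the tired contact finger in the cell holder

### The job

Swing the clear hood of the cell holder up past its balance point so that it stands open by itself, then press the free tip of each brass contact finger right down onto its stop, one after the other from the robot's left to its right, to feel how stiff it is. One finger has gone slack and is far softer than the other two: switch its channel fully off by tipping the toggle in front of it away from the robot. Leave the other two channels on, the hood open for the repair, and everything else on the bench where it is.

Things in the scene. Friction and masses are not known exactly. Their poses are not given: they have to be found in the camera images.
- holder: Cell holder fixed to the bench: base plate 280 (x) by 400 (y) mm, top 20 mm up. Origin at bench height under its middle; x points away from the robot, y to the robot's left. Three like channel boards side by side at y = 85, 0, -85 mm; which is where changes. Each has, rear to front: clamp, brass contact finger over a round steel lower contact (its stop), toggle switch.
- hood (a joint): Hinge of the clear plastic safety hood over the boards (213 deep, 270 wide, top 100 mm above the bench when shut, open below, about 0.5 kg). 0 = shut; grows as the front rises; end stop 1.8 rad. Balances near 1.2 rad: let go below that it falls shut, above 1.3 rad it swings on and rests on its end stop by itself.
- hood_handle (a point): Middle of the hood's handle: round steel bar 10 mm thick, 124 mm long, along holder y, on a post at each end, 55 mm out from the hood's front face. When shut: 64 mm above the bench, 272 mm in front of the hinge line and 36 mm above it. The bar turns between gripping fingers as the hood swings.
- hood_hinge (a point): Middle of the hood's hinge line, which runs along holder y, 28 mm above the bench, at the rear of the base plate.
- ch_a_tip (a point): Press point of a brass contact finger: top face, 6 mm short of the free end. The strip (16 mm wide, 66 mm long) points to holder -x from a 40 mm wide clamp whose screws top out 66 mm above the bench. At rest this point is about 59 mm above the bench. Pressed, it sinks 12 mm to its stop; let go, it springs back. Full press takes 9 N if sound, only 3 N if slack (half-way: about half); all look alike.
- ch_a_switch (a joint): Isolator toggle of the same channel board. 0 = on, bat handle leaning towards the robot (holder -x); 0.8 rad = fully off, leaning as far away from the robot. Stiff by friction (about 1.5 N at its end), stays where left. Pivot: 52 mm straight in front of (holder -x of) its own finger's press point, 52 mm above the bench.
- ch_a_bat (a point): Ball end (10 mm) of that toggle's steel bat handle, 7 mm thick, 30 mm from the pivot. At on it is about 80 mm above the bench and 12 mm in front of (holder -x of) the pivot; switching off carries it 23 mm along holder +x. The fixed bush round its foot is 12 mm across and tops out 54 mm above the bench.
- ch_b_tip (a point): Press point of a brass contact finger: top face, 6 mm short of the free end. The strip (16 mm wide, 66 mm long) points to holder -x from a 40 mm wide clamp whose screws top out 66 mm above the bench. At rest this point is about 59 mm above the bench. Pressed, it sinks 12 mm to its stop; let go, it springs back. Full press takes 9 N if sound, only 3 N if slack (half-way: about half); all look alike.
- ch_b_switch (a joint): Isolator toggle of the same channel board. 0 = on, bat handle leaning towards the robot (holder -x); 0.8 rad = fully off, leaning as far away from the robot. Stiff by friction (about 1.5 N at its end), stays where left. Pivot: 52 mm straight in front of (holder -x of) its own finger's press point, 52 mm above the bench.
- ch_b_bat (a point): Ball end (10 mm) of that toggle's steel bat handle, 7 mm thick, 30 mm from the pivot. At on it is about 80 mm above the bench and 12 mm in front of (holder -x of) the pivot; switching off carries it 23 mm along holder +x. The fixed bush round its foot is 12 mm across and tops out 54 mm above the bench.
- ch_c_tip (a point): Press point of a brass contact finger: top face, 6 mm short of the free end. The strip (16 mm wide, 66 mm long) points to holder -x from a 40 mm wide clamp whose screws top out 66 mm above the bench. At rest this point is about 59 mm above the bench. Pressed, it sinks 12 mm to its stop; let go, it springs back. Full press takes 9 N if sound, only 3 N if slack (half-way: about half); all look alike.
- ch_c_switch (a joint): Isolator toggle of the same channel board. 0 = on, bat handle leaning towards the robot (holder -x); 0.8 rad = fully off, leaning as far away from the robot. Stiff by friction (about 1.5 N at its end), stays where left. Pivot: 52 mm straight in front of (holder -x of) its own finger's press point, 52 mm above the bench.
- ch_c_bat (a point): Ball end (10 mm) of that toggle's steel bat handle, 7 mm thick, 30 mm from the pivot. At on it is about 80 mm above the bench and 12 mm in front of (holder -x of) the pivot; switching off carries it 23 mm along holder +x. The fixed bush round its foot is 12 mm across and tops out 54 mm above the bench.
- cell_case: Bystander: small round coin-cell case 40 mm across, 17 mm high, on the base plate to the right of the hood. Origin under its middle.
- hex_driver: Bystander: hex driver with a black handle, 160 mm long, 16 mm high, on the base plate to the left of the hood, lying along x. Origin under its middle.
- meter: Bystander: grey hand-held multimeter lying on its back, 150 by 74 by 30 mm (knob to 39 mm). Origin under its middle.
- solvent: Bystander: white plastic bottle, 60 mm across, 145 mm high. Origin under its middle.
- tape_roll: Bystander: roll of yellow tape lying flat, 84 mm across, 24 mm high. Origin under its middle.
- tweezers: Bystander: steel tweezers, about 140 mm long, 7 mm high. Origin under its middle.
- parts_tray: Bystander: open black tray in two halves, 100 by 140 mm, 35 mm high. Origin under its middle.

How it is judged (in metres and radians):
On the way, in this order (a step that is already met when the one before it is completed fails the run):
1. the hood has swung open past its balance point (over 1.5 rad) (value of joint hood above 1.5 rad), for 0.3 s.
2. the left finger is pressed down to within 2 mm of its stop (((z of ch_a_tip in the frame of holder below 0.0495 m and y of ch_a_tip in the frame of holder above 0.04 m) or (z of ch_b_tip in the frame of holder below 0.0495 m and y of ch_b_tip in the frame of holder above 0.04 m) or (z of ch_c_tip in the frame of holder below 0.0495 m and y of ch_c_tip in the frame of holder above 0.04 m))), for 0.1 s.
3. the middle finger is pressed down to within 2 mm of its stop (((z of ch_a_tip in the frame of holder below 0.0495 m and y of ch_a_tip in the frame of holder between -0.04 and 0.04 m) or (z of ch_b_tip in the frame of holder below 0.0495 m and y of ch_b_tip in the frame of holder between -0.04 and 0.04 m) or (z of ch_c_tip in the frame of holder below 0.0495 m and y of ch_c_tip in the frame of holder between -0.04 and 0.04 m))), for 0.1 s.
4. the right finger is pressed down to within 2 mm of its stop (((z of ch_a_tip in the frame of holder below 0.0495 m and y of ch_a_tip in the frame of holder below -0.04 m) or (z of ch_b_tip in the frame of holder below 0.0495 m and y of ch_b_tip in the frame of holder below -0.04 m) or (z of ch_c_tip in the frame of holder below 0.0495 m and y of ch_c_tip in the frame of holder below -0.04 m))), for 0.1 s.
5. the slack finger's channel is switched off (value of joint ch_b_switch above 0.65 rad), for 0.2 s.
At the end, for the whole second after the job is handed in: The hood stands open by itself (over 1.5 rad, at rest), the slack finger's toggle is off (over 0.65 of 0.8 rad), the other two toggles are still on (under 0.15 rad), and all three fingers are released from their stops (value of joint hood above 1.5 rad and velocity of joint hood below 0.05 rad/s and value of joint ch_b_switch above 0.65 rad and value of joint each of ch_a_switch, ch_c_switch below 0.15 rad and not (z of ch_a_tip in the frame of holder below 0.0495 m or z of ch_b_tip in the frame of holder below 0.0495 m or z of ch_c_tip in the frame of holder below 0.0495 m)); the robot touches nothing.
It fails at once if something else on the bench is shifted by more than 40 mm (distance of any of cell_case, hex_driver, meter, solvent, tape_roll, tweezers, parts_tray from where it was at the start of the episode above 0.04 m).
It fails at once if the channel of a sound finger is switched off (value of joint any of ch_a_switch, ch_c_switch above 0.65 rad).
It also fails if it takes over 59 s, if anything falls off the work surface, if the arm or the gripper's body presses on something with over 40 N, if the wrist force passes 120 N, or if a joint passes its speed limit or range.

### The arm

A 6-joint arm with a two-finger parallel gripper is mounted at the origin on the work surface. World frame = base frame: x ahead of the robot, y to its left, z up, the work surface at z = 0. Lengths are in m, angles in degrees, forces in N, time in s.
With the tool pointing down it reaches from about 0.35 to 0.875 m from the base axis. Payload 4.2 kg.
Tool frame: the origin (TCP) lies midway between the tips of the shut fingers; the grasp point (between the pads) lies 19 mm behind it; y points along the fingers, z is the direction in which the jaws open and shut, and the axes are right-handed (so a half turn about y gives the same grasp; the last joint's range is limited). The gripper opens to 87 mm and grips with 3 to 60 N. Pads are 19 mm wide; open, the fingers measure 117 mm over their backs; the gripper's body (75 mm by 190 mm) begins 51 mm behind the grasp point.
Start: joints at [82.483, 22.042, 0.453, 0, -68.411, -14.817], TCP at [0.237, 0.578, 0.223] pointing down, gripper open.
Joint ranges: [-179.83, 179.83], [-69.29, 118.12], [-61.27, 80.66], [-181.25, 117.63], [-171.15, -9.14], [-177.46, 177.46]. Speed limits (degrees/s): [159.86, 159.86, 180, 180, 180, 180].

### API

Orientations are given as [roll, pitch, yaw] about the fixed x, y, z axes, in that order (R = Rz(yaw) Ry(pitch) Rx(roll)).
In Python, from workcell import env gives the robot as it stands. The module is installed in compiled form; this text tells all that it offers. Calls block until the motion is done:
- env.goto(position, orientation): joint-space move of the TCP to a pose.
- env.move_straight(position, rotation=None, rate=0.15, force_limit=None): straight line of the TCP; rotation=None keeps the orientation; rate is the mean speed in m/s. With force_limit (N) it stops when the force on the tool has changed by that much, and returns True; else False.
- env.set_joints(angles): joint-space move.
- env.gripper_to(opening, grasp_force=None): opening from 0.0 (shut) to 1.0 (fully open); grasp_force is the grip in N (None keeps the last); returns when the fingers have stopped.
- env.dwell(seconds).
- env.inverse_kinematics(position, orientation): joint angles nearest the present ones, or None.
- env.read_state(): the state.
- env.grab_frame(name): name is "scene" or "top" or "wrist"; returns a dict with "image" (384x512x3 uint8, blue, green, red), "fx", "fy", "cx", "cy" (pixels), "D" ([k1, k2, p1, p2, k3] as OpenCV has them; the pictures are not rectified), "position" and "orientation" of the camera in the world. Camera axes: x right, y up, looking along -z (the intrinsics and any distortion apply to the point x, -y, -z); pixel columns grow to the right and rows downward; lengths in m; the calibration is good to about 2 mm. A picture is of the moment at which its call begins. There is no depth.
A pose or a line that the arm cannot do raises env.Unreachable and nothing moves.
- env.close_job(): hands the job in, once; it reports no verdict.
Trained networks look in a picture, given as the dict that the camera call returned (one of the last four; its "shot" number tells which), for a name from the list of things; names that differ only in an ending like _2 or _b are one class to them, and where a whole thing is asked for, a point or a joint stands for the part that bears it (a point fixed in the world has none). Each returns a list of dicts, best first, with "score" (0 to 1); they miss things now and then, are a little off and sometimes report something else, mostly with a low value. They report only what shows in the picture. A call takes as long as a camera call.
- env.search_frame(picture, thing): "xyz" ([x, y, z] in m, in world coordinates, good to about 4 mm: the middle of the surface that is visible of it).
- env.trace(picture, thing): "mask" (384x512 bool, what is visible of it).
The state is a dict: "clock": time; "joint_positions": joint angles; "qvel": joint speeds; "joint_torque": joint torques, N m; "position": TCP position; "tool_rot": TCP orientation; "force": force on the tool from outside, world axes, zero at the start; "wrist_torque": the same for the moment, N m; "opening": opening from 0.0 (shut) to 1.0 (fully open).
Only numpy, scipy, OpenCV 4.12 (cv2) and the standard library are available. Lean on these libraries where they do the work, as an engineer would, in place of code of your own. Each camera call takes 0.05 s, during which the arm holds its last target.

## Working session

There is one attempt and no reset: what is moved stays moved. The work goes in short steps, each a Python script; the robot and the scene stay as the last script left them, time stands still between calls to the robot, and variables do not carry over. Pictures are saved under pics/ and viewed, and the job is handed in when it is done.

```bash
mkdir -p pics; ls
python3 - <<'E'
from workcell import env
import cv2,numpy as np
s=env.read_state();print({k:s[k] for k in('clock','position','tool_rot','force','opening')})
for n in('scene','top'):
    f=env.grab_frame(n);cv2.imwrite(f'pics/{n}0.png',f['image']);print(n,f['position'],f['orientation'],f['fx'],f['D'])
    for t in('hood_handle','hood_hinge','ch_a_tip','ch_a_bat','holder','hood','cell_case','hex_driver','solvent'):
        print(t,[(np.round(d['xyz'],3).tolist(),round(d['score'],2)) for d in env.search_frame(f,t)][:4])
print(env.read_state()['clock'])
E
```

```text
pics
{'clock': 0.0, 'position': array([0.23725911, 0.577565  , 0.22142827]), 'tool_rot': array([-8.98723745e+01,  6.39495327e-03,  1.57654095e+02]), 'force': array([0.29901278, 0.05313354, 0.51437274]), 'opening': 0.9998485533412121}
scene [ 1.14911457 -0.40465347  1.11772399] [34.05280335  0.63002404 54.29789912] 466.1829237540356 [-0.0874176  0.         0.         0.         0.       ]
hood_handle [([0.632, 0.002, 0.1], 0.72)]
hood_hinge [([0.653, -0.016, 0.101], 0.59)]
ch_a_tip []
ch_a_bat [([0.611, -0.444, 0.005], 0.71)]
holder [([0.655, -0.016, 0.104], 0.83)]
hood [([0.634, 0.001, 0.098], 0.84)]
cell_case [([0.659, -0.146, 0.038], 0.62)]
hex_driver []
solvent [([0.625, 0.399, 0.08], 0.6)]
top [0.35615433 0.00847816 1.05758907] [ 11.42346067  -1.20216371 -89.46542046] 346.9682513747543 [-0.07761559  0.          0.          0.          0.        ]
hood_handle [([0.612, 0.025, 0.099], 0.95)]
hood_hinge [([0.596, 0.017, 0.102], 0.74), ([0.504, 0.178, 0.041], 0.31), ([0.599, 0.399, 0.095], 0.16)]
ch_a_tip []
ch_a_bat []
holder [([0.594, 0.028, 0.105], 0.59)]
hood [([0.612, 0.023, 0.1], 0.81)]
cell_case [([0.414, -0.446, 0.028], 0.27)]
hex_driver [([0.504, 0.178, 0.04], 0.61)]
solvent [([0.598, 0.401, 0.093], 0.76)]
1.0
```

View pics/scene0.png

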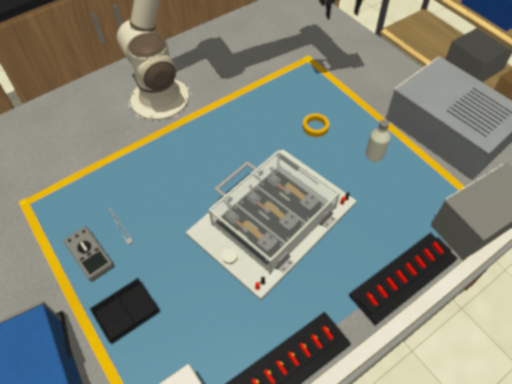

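View pics/top0.png

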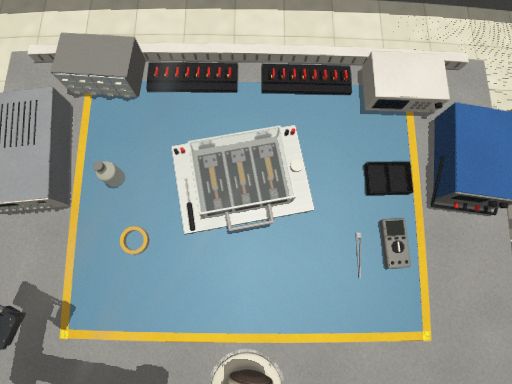

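```bash
cat > h.py <<'E'
import numpy as np,cv2
from scipy.spatial.transform import Rotation as R
from workcell import env
def cam(f):
    o=np.array(f['orientation']); 
    Rc=R.from_euler('xyz',o,degrees=True).as_matrix() if o.size==3 else o
    return Rc,np.array(f['position'])
def proj(f,P):
    Rc,p=cam(f);P=np.atleast_2d(P);c=(P-p)@Rc;c=c*[1,-1,-1]
    K=np.array([[f['fx'],0,f['cx']],[0,f['fy'],f['cy']],[0,0,1.]])
    return cv2.projectPoints(c.astype(float),np.zeros(3),np.zeros(3),K,np.array(f['D'],float))[0][:,0]
def unproj(f,uv,z):
    Rc,p=cam(f);K=np.array([[f['fx'],0,f['cx']],[0,f['fy'],f['cy']],[0,0,1.]])
    n=cv2.undistortPoints(np.array(uv,float).reshape(-1,1,2),K,np.array(f['D'],float))[:,0]
    d=np.c_[n[:,0],-n[:,1],-np.ones(len(n))]@Rc.T
    return p+d*((z-p[2])/d[:,2])[:,None]
def H2W(pose,P):
    x,y,t=pose;P=np.atleast_2d(P).astype(float);c,s=np.cos(t),np.sin(t)
    return np.c_[x+c*P[:,0]-s*P[:,1],y+s*P[:,0]+c*P[:,1],P[:,2]]
def crop(f,u,v,w,h,k,name):
    im=f['image'][v:v+h,u:u+w];cv2.imwrite(name,cv2.resize(im,None,fx=k,fy=k,interpolation=cv2.INTER_CUBIC))
E
python3 - <<'E'
from h import *
import pickle
fs={}
for n,c in(('scene',(170,130,200,150)),('top',(160,110,170,130))):
    f=env.grab_frame(n);fs[n]=f;crop(f,*c,4,f'pics/{n}_c.png')
pickle.dump(fs,open('f.pkl','wb'))
print(env.read_state()['clock'],fs['top'].keys())
E
```

```text
1.1 dict_keys(['image', 'fx', 'fy', 'cx', 'cy', 'D', 'position', 'orientation', 'shot'])
```

View pics/top_c.png

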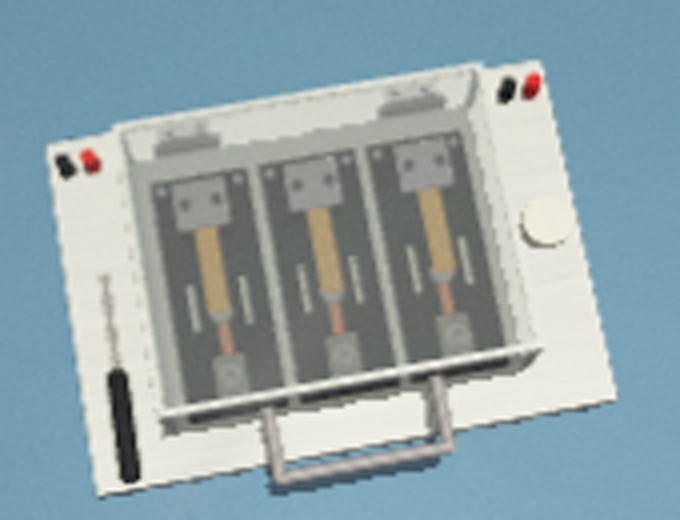

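View pics/scene_c.png

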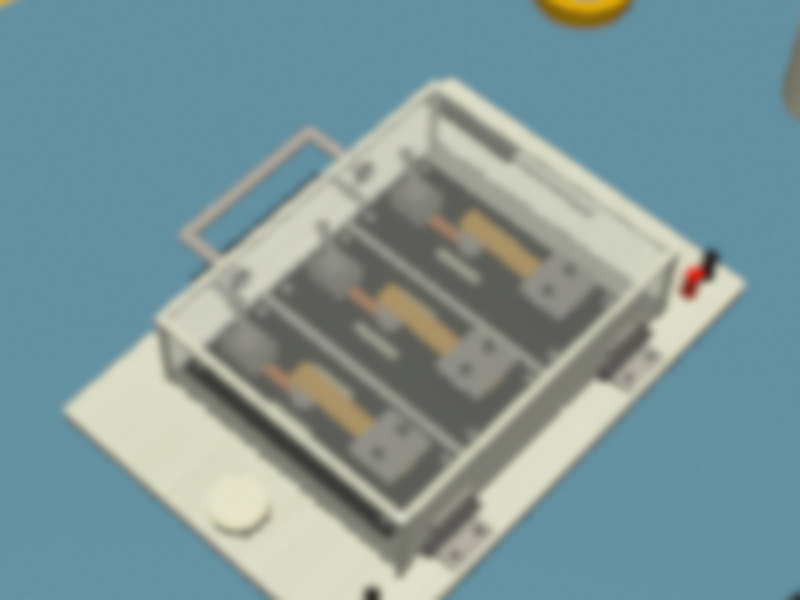

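Run:
```python
from h import *
import pickle
from scipy.optimize import least_squares
fs=pickle.load(open('f.pkl','rb'))
def T(a,o): return (np.array(a)+.5)/4-.5+np.array(o)
P=np.array([[.14,.2,.02],[.14,-.2,.02],[-.14,-.2,.02],[-.14,.2,.02]])
ut=T([[48,143],[543,62],[616,398],[100,494]],(160,110))
us=T([[65,408],[745,285]],(170,130))
Ps=P[[2,0]]
def r(p,a=1,b=1): return np.r_[a*(proj(fs['top'],H2W(p,P))-ut).ravel(),b*(proj(fs['scene'],H2W(p,Ps))-us).ravel()]
for a,b in((1,0),(1,1)):
    q=least_squares(lambda p:r(p,a,b),[.6,.02,.16]).x
    print(q,np.degrees(q[2]));print(np.round(r(q),1))
print(H2W(q,[[-.14,0,.064]]))
np.save('pose.npy',q)
# overlays incl. handle: hinge x?
print('handle unproj',unproj(fs['top'],T([[280,478],[450,447]],(160,110)),.064), unproj(fs['scene'],T([[185,236],[310,130]],(170,130)),.064))
print('case',unproj(fs['top'],T([[546,221]],(160,110)),.037))
hl=unproj(fs['top'],T([[280,478],[450,447]],(160,110)),.064).mean(0)
x,y,t=q;d=hl[:2]-[x,y];print('handle in holder',d@[np.cos(t),np.sin(t)],d@[-np.sin(t),np.cos(t)])
for n in('A',):
  # brass tips through hood: strip tip (220,310),(330,293),(443,272)
  w=unproj(fs['top'],T([[220,312],[331,293],[443,272]],(160,110)),.059)
  for k in w:
    d=k[:2]-[x,y];print('tip end in holder',d@[np.cos(t),np.sin(t)],d@[-np.sin(t),np.cos(t)])
```

```text
[0.61520696 0.02020655 0.19209349] 11.006146388760172
[-0.4 -0.1  0.2 -0.7  1.   0.5 -0.7  0.2 -1.9 -0.3 -0.4 -0.9]
[0.61638613 0.02095391 0.19134153] 10.96306223422875
[-0.6 -0.5 -0.  -1.   0.7  0.2 -1.  -0.2 -1.5 -0.1  0.1 -0.7]
[[ 0.47894113 -0.00567075  0.064     ]]
handle unproj [[ 0.44980016  0.05194069  0.064     ]
 [ 0.47351542 -0.06984223  0.064     ]] [[ 0.47611628 -0.06891918  0.064     ]
 [ 0.45092948  0.05465845  0.064     ]]
case [[ 0.65126154 -0.14609091  0.037     ]]
handle in holder -0.15759170266921482 6.67174577586709e-05
tip end in holder -0.029030555865664304 0.08501013243628909
tip end in holder -0.029324426150907208 0.0021565928144527146
tip end in holder -0.028217455868649974 -0.08240146394341169
```

```bash
cat >> h.py <<'E'
q=np.load('pose.npy');T=q[2]
hx=np.array([np.cos(T),np.sin(T),0]);hy=np.array([-np.sin(T),np.cos(T),0]);Z=np.array([0,0,1.])
def W(x,y,z): return H2W(q,[[x,y,z]])[0]
def ori(tilt=0,jaw='x',flip=1):
    t=np.radians(tilt);a=-np.cos(t)*Z+np.sin(t)*hx
    if jaw=='x': X=flip*hy
    else: X=flip*np.cross(hy,a)
    X=X/np.linalg.norm(X);M=np.c_[X,a,np.cross(X,a)]
    return R.from_matrix(M).as_euler('xyz',degrees=True)
HX=.1145
def handle(th):
    return np.array([HX-.272*np.cos(th)+.036*np.sin(th),0,.028+.272*np.sin(th)+.036*np.cos(th)])
def tcp_for_handle(th,tilt):
    t=np.radians(tilt);a=-np.cos(t)*Z+np.sin(t)*hx
    return W(*handle(th))+.019*a
E
python3 - <<'E'
from h import *
for f in(1,-1):
    print('flip',f)
    for th,ti in((0,0),(.4,0),(.8,0),(1.2,0),(1.5,0),(1.7,0),(1.75,0),(1.7,20),(1.75,20),(1.7,40)):
        k=env.inverse_kinematics(tcp_for_handle(th,ti),ori(ti,'x',f));print(th,ti,None if k is None else np.round(k,0))
    for y in(.085,0,-.085):
        for x in (-.026,-.1):
            k=env.inverse_kinematics(W(x,y,.06),ori(0,'y',f));print(x,y,None if k is None else np.round(k,0))
E
```

```text
flip 1
0 0 [ 19.  19. -35.   0. -36.  -8.]
0.4 0 [ 19.  14. -23.   0. -53.  -8.]
0.8 0 [ 18.  16.  -7.   0. -67.  -7.]
1.2 0 [ 17.  25.  12.   0. -77.  -6.]
1.5 0 [ 16.  33.  27.   0. -84.  -5.]
1.7 0 [ 16.  40.  38.   0. -88.  -5.]
1.75 0 [ 15.  42.  41.   0. -89.  -5.]
1.7 20 [ 16.  29.  15.   2. -57.  -6.]
1.75 20 [ 16.  30.  17.   2. -57.  -6.]
1.7 40 [ 17.  22.  -6.  10. -23. -13.]
-0.026 0.085 [ 26.  27. -17.   0. -46.  75.]
-0.1 0.085 [ 28.  22. -28.   0. -41.  73.]
-0.026 0 [ 17.  28. -16.   0. -46.  84.]
-0.1 0 [ 18.  22. -26.   0. -41.  83.]
-0.026 -0.085 [  9.  30. -13.   0. -47.  92.]
-0.1 -0.085 [  9.  24. -23.   0. -43.  92.]
flip -1
0 0 [ 19.  19. -35.   0. -36. 172.]
0.4 0 [ 19.  14. -23.   0. -53. 172.]
0.8 0 [ 18.  16.  -7.   0. -67. 173.]
1.2 0 [ 17.  25.  12.   0. -77. 174.]
1.5 0 [ 16.  33.  27.   0. -84. 175.]
1.7 0 [ 16.  40.  38.   0. -88. 175.]
1.75 0 [ 15.  42.  41.   0. -89. 175.]
1.7 20 [ 16.  29.  15.   2. -57. 174.]
1.75 20 [ 16.  30.  17.   2. -57. 174.]
1.7 40 [ 17.  22.  -6.  10. -23. 167.]
-0.026 0.085 [  26.   27.  -17.   -0.  -46. -105.]
-0.1 0.085 [  28.   22.  -28.   -0.  -41. -107.]
-0.026 0 [ 17.  28. -16.  -0. -46. -96.]
-0.1 0 [ 18.  22. -26.  -0. -41. -97.]
-0.026 -0.085 [  9.  30. -13.  -0. -47. -88.]
-0.1 -0.085 [  9.  24. -23.  -0. -43. -88.]
```

Run:
```python
from h import *
p=tcp_for_handle(0,0)
env.goto(p+[0,0,.14],ori(0,'x'))
f=env.grab_frame('wrist');cv2.imwrite('pics/w1.png',f['image'])
for t in('hood_handle',):
    print([(np.round(d['xyz'],3),round(d['score'],2)) for d in env.search_frame(f,t)])
ends=np.array([W(-.1575,y,.064) for y in(.062,0,-.062)]);print(proj(f,ends))
import pickle;pickle.dump(f,open('w1.pkl','wb'))
f2=env.grab_frame('top');print(env.read_state()['clock'],p,env.read_state()['position'],env.read_state()['force'])
```

```text
[(array([ 0.581, -0.034,  0.102]), 0.84)]
[[257.18670965 242.82854783]
 [257.27397188 183.96161228]
 [257.37253282 117.50514816]]
3.5 [ 0.46176051 -0.00899883  0.045     ] [ 0.46197173 -0.00841615  0.18497531] [-0.51771059 -0.11214827 -0.99543301]
```

View pics/w1.png

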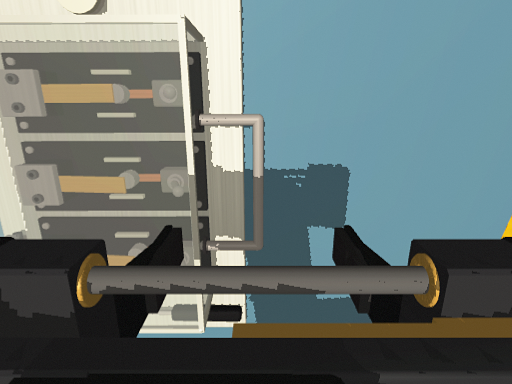

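The wrist view shows the handle bar at u≈258, v≈118–245. The prediction was u≈257, v≈117–243, so the pose fits well enough to descend and grip.

Run:
```python
from h import *
p=tcp_for_handle(0,0)
env.gripper_to(.5,15)
print(env.move_straight(p,ori(0,'x'),rate=.12,force_limit=10))
env.gripper_to(0,15)
s=env.read_state();print(s['clock'],s['position'],p,s['force'],s['opening'])
f=env.grab_frame('wrist');cv2.imwrite('pics/w2.png',f['image'])
```

```text
False
6.4833 [ 0.4621892  -0.00891889  0.04509396] [ 0.46176051 -0.00899883  0.045     ] [ 1.74208146  0.56847635 -1.04378487] 0.11161620907434193
```

View pics/w2.png

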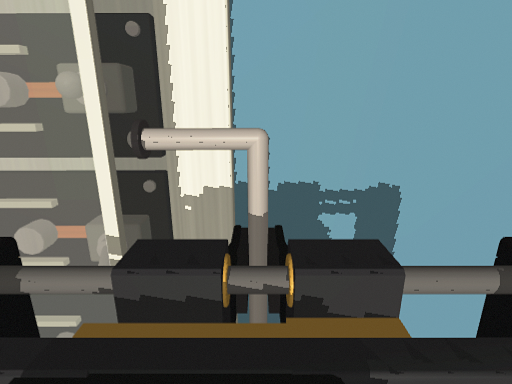

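Opening 0.112, about 9.7 mm, so the bar is held. Next I swing the hood up along the arc.

Run:
```python
from h import *
for th in np.arange(.17,1.71,.17):
    hit=env.move_straight(tcp_for_handle(th,0),ori(0,'x'),rate=.15,force_limit=30)
    s=env.read_state();print(round(th,2),hit,round(s['clock'],2),np.round(s['force'],1),round(s['opening'],3))
    if hit or s['opening']<.08:break
f=env.grab_frame('scene');cv2.imwrite('pics/s2.png',f['image'])
```

```text
0.17 False 6.99 [ 2.3 -0.1 -3.3] 0.107
0.34 False 7.45 [-0.1  0.9 -2.4] 0.104
0.51 False 7.91 [-4.5  1.2  1. ] 0.104
0.68 False 8.37 [-9.5  1.1  6.3] 0.106
0.85 False 8.82 [-8.7  1.2  9.6] 0.106
1.02 False 9.28 [-4.9  1.5  8.2] 0.107
1.19 False 9.74 [-3.   1.8  5.2] 0.109
1.36 False 10.2 [0.1 2.9 3.5] 0.106
1.53 False 10.66 [-0.9  2.8  2. ] 0.109
1.7 False 11.12 [2.5 2.7 1.5] 0.102
```

View pics/s2.png

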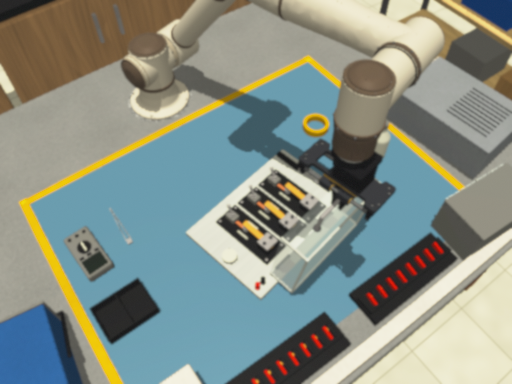

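The hood is up and the handle is still gripped, at about (345,190) px. I'll release, retract and check.

Run:
```python
from h import *
import pickle
env.gripper_to(.45)
p=tcp_for_handle(1.7,0)
env.move_straight(p+[0,0,.06],rate=.15)
env.move_straight(p+[0,0,.06]-.15*hx,rate=.25)
env.goto(W(-.09,0,.26),ori(0,'y'))
s=env.read_state();print(s['clock'],s['position'],W(-.09,0,.26),s['force'])
env.gripper_to(0)
fs={}
for n in('wrist','top','scene'):
    fs[n]=f=env.grab_frame(n);cv2.imwrite(f'pics/{n}3.png',f['image'])
    for t in('ch_a_tip','ch_a_bat','hood_handle'):
        for d in env.search_frame(f,t)[:4]:
            x=np.array(d['xyz']);print(n,t,np.round(x,3),'holder',np.round([(x-W(0,0,0))@hx,(x-W(0,0,0))@hy],3),round(d['score'],2))
f=fs['wrist']
im=f['image'].copy()
for y in(.085,0,-.085):
    for P,c in(((-.023,y,.059),(0,0,255)),((-.087,y,.08),(255,0,0))):
        u=proj(f,W(*P))[0];print(P,u)
        if 0<u[0]<512 and 0<u[1]<384: cv2.circle(im,tuple(int(round(k)) for k in u),2,c,-1)
cv2.imwrite('pics/wrist3o.png',cv2.resize(im,None,fx=1.5,fy=1.5))
pickle.dump(fs,open('f3.pkl','wb'));print(env.read_state()['clock'])
crop(fs['top'],160,110,170,130,4,'pics/top3c.png')
```

```text
14.6583 [0.52885476 0.00403308 0.25973835] [0.52802863 0.00383806 0.26      ] [-0.26889327 -0.18533691  0.67277305]
wrist ch_a_tip [ 0.629 -0.065  0.064] holder [-0.004 -0.087] 0.83
top hood_handle [0.808 0.078 0.226] holder [0.199 0.02 ] 0.86
scene hood_handle [0.81  0.011 0.228] holder [ 0.188 -0.047] 0.91
(-0.023, 0.085, 0.059) [184.67258654 110.18176903]
(-0.087, 0.085, 0.08) [184.22830628 168.81050614]
(-0.023, 0, 0.059) [258.84000034 110.22467173]
(-0.087, 0, 0.08) [258.78651871 168.87520394]
(-0.023, -0.085, 0.059) [333.04819172 110.28233056]
(-0.087, -0.085, 0.08) [333.38595229 168.94417591]
16.1833
```

View pics/wrist3o.png

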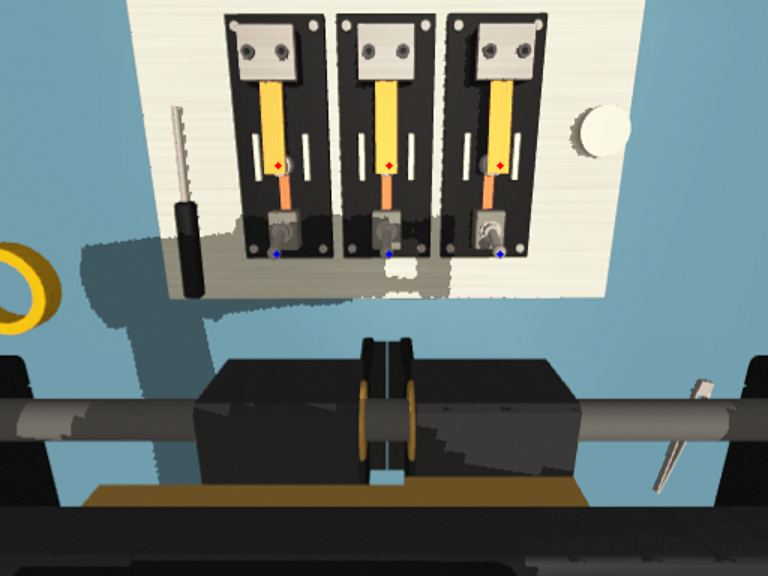

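View pics/top3c.png

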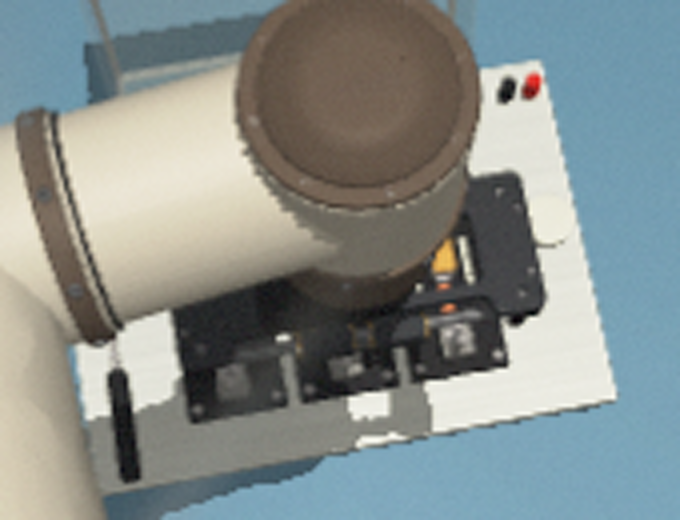

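View pics/scene3.png

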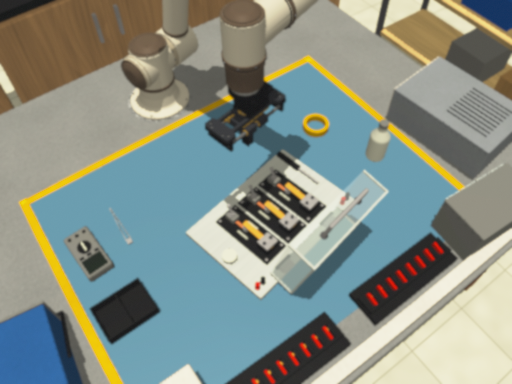

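The overlay matches: the predicted red dots lie on the strips about 6 mm short of the free ends, at about (278,166), (389,166) and (500,166) px. The blue dots sit on the bat balls and the hood stands open. Next is the left finger.

```bash
cat >> h.py <<'E'
def press(y,x=-.031):
    o=ori(0,'y')
    env.goto(W(x,y,.11),o)
    env.move_straight(W(x,y,.068),rate=.12)
    env.dwell(.15);f0=env.read_state()['force'][2]
    for z in(.06,.057,.054,.051,.049,.0475,.0455,.0435,.0415):
        hit=env.move_straight(W(x,y,z),rate=.05,force_limit=15);env.dwell(.08)
        s=env.read_state();print(z,hit,round(s['position'][2],4),'dF',round(s['force'][2]-f0,2),'t',round(s['clock'],2))
        if hit or s['force'][2]-f0>18: break
    env.dwell(.2);s=env.read_state();print('hold',round(s['position'][2],4),round(s['force'][2]-f0,2),np.round(s['force'],1))
E
python3 - <<'E'
from h import *
press(.085)
f=env.grab_frame('scene');crop(f,200,130,160,120,5,'pics/p1.png')
env.move_straight(W(-.031,.085,.11),rate=.15);print(env.read_state()['clock'])
E
```

```text
0.06 False 0.0601 dF 0.85 t 17.98
0.057 False 0.0572 dF 3.41 t 18.32
0.054 False 0.0543 dF 5.24 t 18.65
0.051 False 0.0515 dF 7.07 t 18.98
0.049 False 0.0498 dF 7.94 t 19.32
0.0475 False 0.0485 dF 8.77 t 19.65
0.0455 False 0.0474 dF 13.76 t 19.98
0.0435 False 0.0468 dF 19.66 t 20.32
hold 0.0467 19.39 [-5.8  0.6 18.9]
21.1583
```

View pics/p1.png

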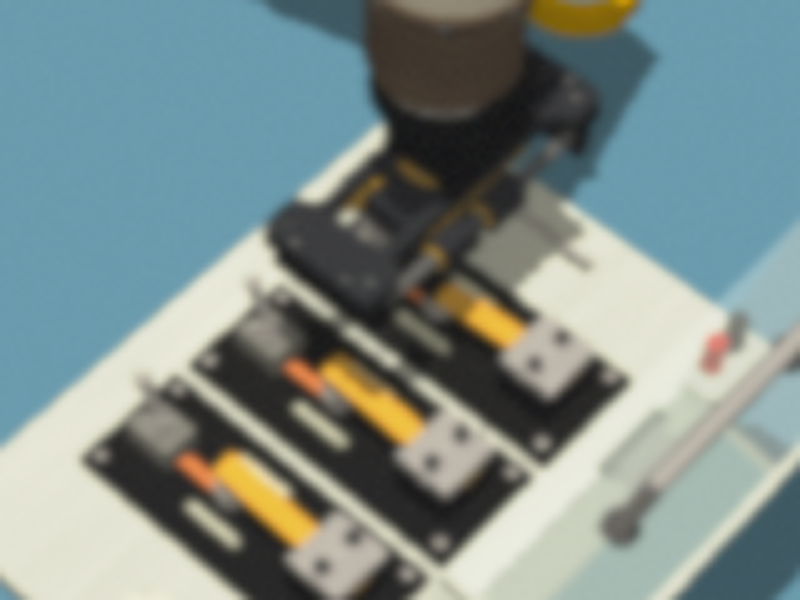

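The left finger took about 9 N, with a sharp stop at z≈0.0475, so it is sound.

Run:
```python
from h import *
for y in(0,-.085):
    print('y',y);press(y);env.move_straight(W(-.031,y,.11),rate=.15)
print(env.read_state()['clock'])
```

```text
y 0
0.06 False 0.06 dF 0.18 t 22.63
0.057 False 0.0571 dF 1.21 t 22.97
0.054 False 0.0541 dF 1.82 t 23.3
0.051 False 0.0511 dF 2.43 t 23.63
0.049 False 0.0491 dF 2.98 t 23.97
0.0475 False 0.0478 dF 5.57 t 24.3
0.0455 False 0.0469 dF 9.8 t 24.63
0.0435 False 0.046 dF 15.76 t 24.97
0.0415 False 0.0451 dF 21.83 t 25.3
hold 0.0451 21.39 [-5.3  0.8 21. ]
y -0.085
0.06 False 0.0602 dF 1.42 t 27.58
0.057 False 0.0573 dF 1.86 t 27.92
0.054 False 0.0543 dF 3.64 t 28.25
0.051 False 0.0516 dF 6.1 t 28.58
0.049 False 0.0498 dF 7.39 t 28.92
0.0475 False 0.0485 dF 8.01 t 29.25
0.0455 False 0.0474 dF 12.07 t 29.58
0.0435 False 0.0468 dF 18.6 t 29.92
hold 0.0467 17.32 [-5.1  0.6 17.6]
30.7083
```

Middle finger: about 3 N to its stop at 0.048, so it is the slack one. The right finger took about 8.5 N and is sound. I'll switch the middle toggle off.

Run:
```python
from h import *
o=ori(0,'y')
env.goto(W(-.125,0,.13),o)
env.move_straight(W(-.125,0,.069),rate=.12)
env.dwell(.15);f0=env.read_state()['force']
for x in(-.1,-.09,-.083,-.079,-.076,-.074):
    hit=env.move_straight(W(x,0,.069),rate=.06,force_limit=8);env.dwell(.08);s=env.read_state()
    print(x,hit,round((s['position']-W(0,0,0))@hx,4),'F',round((s['force']-f0)@hx,2),round(s['clock'],2))
    if hit or (s['force']-f0)@hx<-9:break
env.dwell(.3)
env.move_straight(W(-.125,0,.069),rate=.12)
env.move_straight(W(-.125,0,.2),rate=.2)
env.move_straight(W(-.17,0,.26),rate=.2)
for n in('wrist','scene'):
    f=env.grab_frame(n);cv2.imwrite(f'pics/{n}5.png',f['image'])
    if n=='wrist':
        im=f['image'].copy()
        for P,c in(((-.0633,0,.08),(0,255,0)),((-.087,.085,.08),(255,0,0)),((-.087,-.085,.08),(255,0,0))):
            u=proj(f,W(*P))[0];print(P,u);cv2.circle(im,tuple(int(round(k)) for k in u),1,c,-1)
        cv2.imwrite('pics/wrist5o.png',cv2.resize(im,None,fx=1.5,fy=1.5,interpolation=cv2.INTER_CUBIC))
        cv2.imwrite('pics/wrist5c.png',cv2.resize(f['image'][60:200,130:390],None,fx=3,fy=3,interpolation=cv2.INTER_CUBIC))
    else: crop(f,190,130,200,150,4,'pics/scene5c.png')
print(env.read_state()['clock'],env.read_state()['force'])
```

```text
-0.1 False -0.1001 F 0.42 32.74
-0.09 False -0.0894 F 0.21 33.14
-0.083 False -0.0829 F -1.32 33.49
-0.079 False -0.0797 F -3.24 33.83
-0.076 False -0.0793 F -7.09 34.16
-0.074 False -0.0791 F -10.01 34.49
(-0.0633, 0, 0.08) [259.17842346  70.86101643]
(-0.087, 0.085, 0.08) [179.08333977  94.74434347]
(-0.087, -0.085, 0.08) [339.25448958  94.81896   ]
36.8 [-1.10609025  0.59580586 -0.24151147]
```

View pics/wrist5o.png

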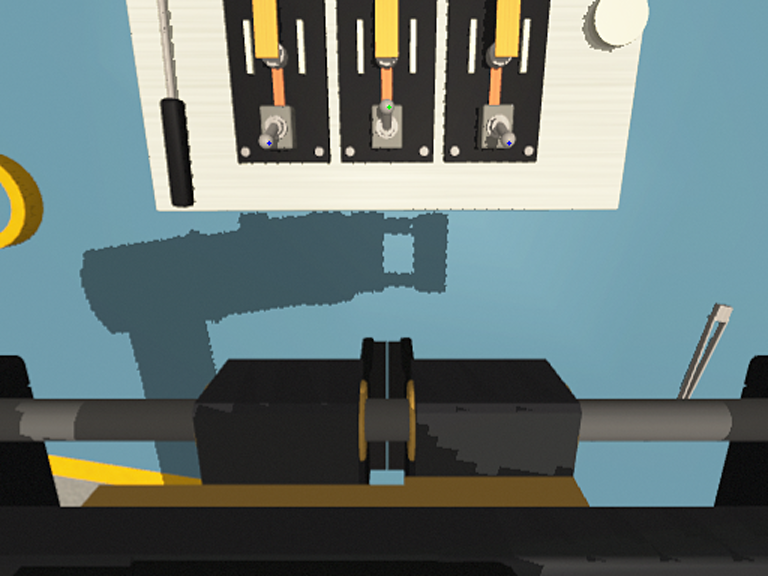

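View pics/scene5c.png

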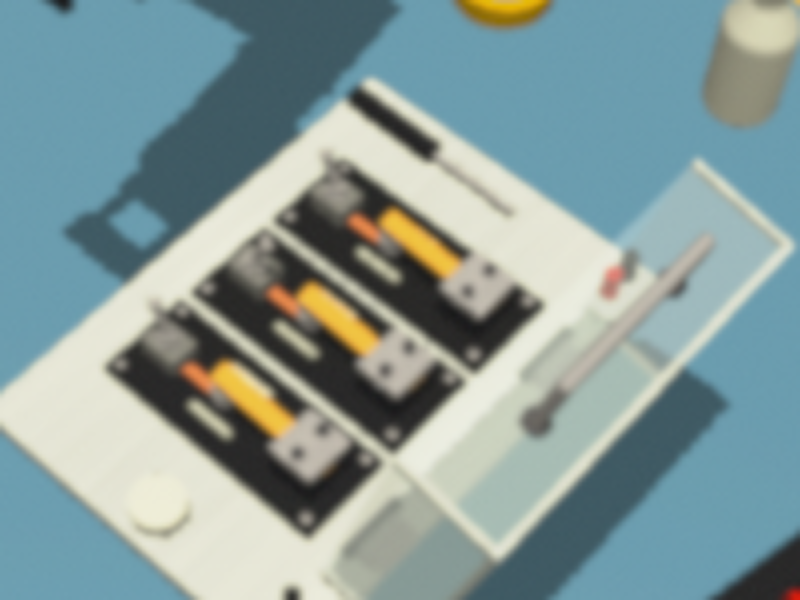

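View pics/wrist5c.png

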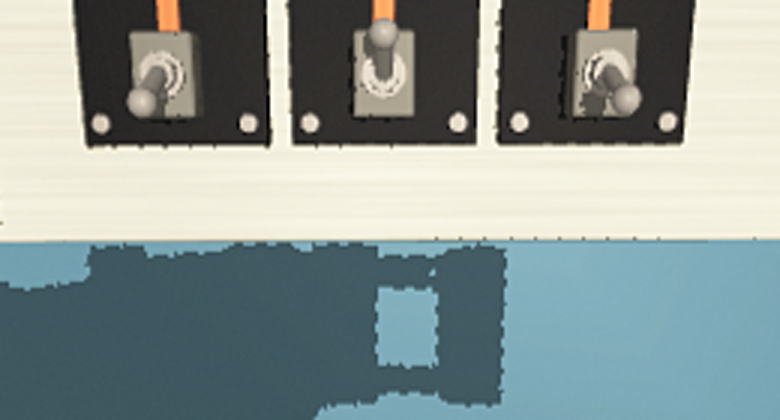

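The middle bat's ball, at (387,106) px, sits on the predicted fully-off point. The outer bats are at their "on" points, (269,143) and (509,143) px. The hood stands open, the fingers are released and the arm is clear, so I'll hand in.

Run:
```python
from workcell import env
env.close_job();print(env.read_state()['clock'])
```

```text
the job is handed in; nothing more can be done
the job is handed in; nothing more can be done
```

The job is handed in: the hood is open, all three fingers have been pressed in order, and the slack middle channel is switched off. Everything finished at about 37 s of the 59 s allowed.

- **Hood:** I gripped the handle and swung the hood to about 1.7 rad, then let go. The later pictures show it standing open by itself.
- **Fingers, left to right:** Each reached its stop at about 47–48 mm above the bench.

| Finger | Force at the stop | Finding |
|---|---|---|
| Left | about 8.8 N | sound |
| Middle | about 3 N | slack |
| Right | about 8–8.5 N | sound |

- **Toggle:** I pushed the middle toggle away from the robot until it met its end stop. The resistance there rose from about 1.5 N to 10 N.
- **Last wrist and scene pictures:** The middle toggle is at its predicted fully-off point and the outer two are still on. The fingers have sprung back and the arm is clear of everything. The bystanders in view show no visible shift, but I did not measure them, and the meter and parts tray were not in the last views I looked at.

No check failed or disagreed.

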